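# Wind a sticker reel home and set its brake

## Robot

A 6-joint arm with a two-finger parallel gripper is mounted at the origin on the work surface. World frame = base frame: x ahead of the robot, y to its left, z up, the work surface at z = 0. Lengths are in m, angles in rad, forces in N, time in s.
With the tool pointing down it reaches from about 0.3 to 0.875 m from the base axis. Payload 4.2 kg.
Tool frame: the origin (TCP) lies midway between the tips of the shut fingers; the grasp point (between the pads) lies manip.grip_depth behind it (manip.grip_depth is the distance from the TCP to the grasp point, in m); z points along the fingers, y is the line along which they close (so a half turn about z gives the same grasp; the last joint's range is limited). The gripper opens to 85 mm and grips with 20 to 120 N. Pads are 22 mm wide; open, the fingers measure 114 mm over their backs; the gripper's body (76 mm by 85 mm) begins 54 mm behind the grasp point. The pads swing forward as they close: fully open they stand 13 mm farther back than shut.
Start: joints at [-1.126, 0.32, 1.565, -0, 1.257, -0.02], TCP at [0.258, -0.514, 0.231] pointing down, gripper open.
Joint ranges: [-3.11, 3.11], [-0.84, 2.01], [0.21, 2.61], [-1.34, 4.49], [0.05, 2.63], [-2.56, 2.56]. Speed limits (rad/s): [2.57, 2.57, 3.14, 3.14, 3.14, 3.14].

## Interface

Orientations are given as [roll, pitch, yaw] about the fixed x, y, z axes, in that order (R = Rz(yaw) Ry(pitch) Rx(roll)).
In Python, from station import manip, imaging, job gives the robot as it stands.
- The arm moves only by the shell command python3 -m creep 'ROWS' [OPENING] [FORCE]. ROWS is JSON, a list of rows, each a list of 6 numbers: the shift along the tool's x, y, z in units of 25 mm (1.0 is 25 mm), then the turn, a rotation vector about the tool's x, y, z in units of 8 degrees (1.0 is 8 degrees). In form: [[tx, ty, tz, ax, ay, az], ...]. A call has 1 to 12 rows; each row is the pose to reach, as a shift and turn from the pose commanded when the call began, along the tool's axes at that moment; what a row does not reach only later rows make up. A row lasts 1/8 s, in which the tool goes at most 62.5 mm and 10.7 degrees, less where a joint would pass 70% of its speed; a pose out of reach is approached as far as the arm can. A call with a gripper value outside its range is refused whole. OPENING is the opening, from 0 (shut) to 1 (fully open), set as the call begins (- or left out, the last holds). The fingers move at their own pace and stop on an object; FORCE is the grip in N (left out, the last holds). Time passes only in rows, so rows that repeat a pose let the fingers close. It gives the time, the measured TCP pose, the force, the opening and the grip force at its end, in the units of the state.
- manip.read_state(): the state, without advancing time (a new reading comes with each control period).
- imaging.get_image(name): name is "scene" or "side" or "wrist"; returns the picture (480x640x3 uint8, blue, green, red); there is no depth.
- imaging.calibration(name): a dict with "camera_matrix" (3x3 intrinsics, pixels), "world_from_camera" (4x4, takes a point from camera to world coordinates); the wrist camera has in their place "tool_from_camera" (4x4, takes a point from camera to tool coordinates, whose origin is the TCP and whose axes are the flange's). Camera axes: x right, y down, z forward; pixel columns grow to the right and rows downward; lengths in m; the calibration is good to about 2 mm. A picture is of the moment at which its call begins: read the wrist's pose just before it. calibration takes no time and is no camera call.
- job.job_done(): hands the job in; it is judged then, once.
The state is a dict: "time": time; "qpos": joint angles; "qvel": joint speeds; "tau": joint torques, N m; "tool_pos": TCP position; "eef_rot": TCP orientation; "wrist_force": force on the tool from outside, world axes, zero at the start; "ft_torque": the same for the moment, N m; "opening": finger opening in m; "gripper_force": force on a finger pad.
Only numpy, scipy, OpenCV 4.12 (cv2) and the standard library are available. Lean on these libraries where they do the work, as an engineer would, in place of code of your own. Each camera call takes 0.05 s, during which the arm holds its last target. There are 200 camera calls.

## Task

Turn the crank of the sticker-reel winder clockwise (seen from above) until the drag on it suddenly drops away, which shows that the leader has come free inside, and stop turning there, before it runs on to its end stop. Then let go and throw the red brake lever fully over to its other end, leaving the other things on the table where they are.

Things in the scene. Friction and masses are not known exactly. Their poses are not given: they have to be found in the camera images.
- winder: The reel winder, fixed to the table: a white base plate 200 mm (x) by 310 mm (y, from -105 to +205) by 12 mm, on it a closed teal drum 176 mm across, centred on the origin, top 68 mm high. Origin: on the table under the drum's and crank's axis; z up. Free of other things within 25 mm of the base plate.
- crank_axis (a point): Point on the vertical axis of the crank, 111 mm above the table, level with the middle of the crank's handle.
- handle_mid (a point): Middle of the crank's upright orange handle: 23 mm in diameter, 38 mm tall, from 92 to 130 mm above the table. It stands 50 mm from the crank axis on a flat aluminium arm whose top is 87 mm above the table, and spins freely on its own pin, so a gripper may hold it tight and go round without turning itself.
- crank (a joint): Turn of the crank (rad, 0 at the start), growing clockwise seen from above. Drag at the handle builds up over the first 2 rad to about 3 to 7 N, also felt when held still. After 6 to 17 rad (it differs, and cannot be seen) it falls to nothing (0 or some N forwards) in under 0.5 rad; the end stop follows some 3 rad later. Let go while dragging, it springs back up to 0.5 rad; once free it stays.
- leader: The leader carriage, hidden inside the closed drum, drawn along a straight guide by the crank, 4 mm per rad, against a drag block that it comes free of at a place that differs every time. Cannot be seen or touched, and its position does not tell where it comes free. Origin 30 mm above the table, on the crank axis at the start.
- lug: The lug that travels with the hidden leader carriage and would meet the end stop. Cannot be seen or touched. Origin as the carriage.
- brake_tip (a point): Centre of the red ball, 26 mm in diameter, at the top of the brake lever; the lever is a steel rod 10 mm thick, 80 mm from its pivot to the ball's centre. At the start the ball is 104 mm above the table and 38 mm from the pivot towards the winder's -x; it ends as far towards +x.
- brake_pivot (a point): Pivot of the brake lever, 34 mm above the table, 160 mm from the crank axis towards the winder's +y, on a grey block 70 by 46 by 25 mm. Its axes are the winder's: the lever swings in its x-z plane.
- brake (a joint): Angle of the brake lever (rad): 0 leaning to the winder's -x (brake off, at the start), 1.0 fully over to +x against its stop (brake on). Stiff: about 2.5 N at the ball, and it stays where it is left.
- reel_spare: Bystander: spare reel, 64 mm across, 25 mm high, lying flat. Origin under its centre.
- tube_purple: Bystander: purple paint tube standing on its cap, 40 mm wide, 130 mm high. Origin under its cap.
- tube_orange: Bystander: orange paint tube lying flat, 140 by 42 by 16 mm. Origin under its middle.
- jar: Bystander: closed glass jar, 76 mm across, 100 mm high. Origin under its centre.
- bottle_yellow: Bystander: yellow bottle, 54 mm across, 150 mm high. Origin under its centre.
- tube_green: Bystander: green paint tube standing on its cap, 40 mm wide, 130 mm high. Origin under its cap.
- palette: Bystander: lime-green plastic plate, 170 mm across, 18 mm high. Origin under its centre.

How it is judged:
On the way, in this order (a step that is already met when the one before it is completed fails the run):
1. the crank has been wound until the leader came free and the drag dropped away (contact force between anything else and leader below 3 N and value of joint crank above 6 rad), for 0.2 s.
2. then the brake lever is fully over (value of joint brake above 0.85 rad), for 0.2 s.
At the end, for the whole second after the job is handed in: The leader is free of its drag block (less than 3 N on it), the crank is still (under 0.2 rad/s), and the brake lever is over by more than 0.85 of its 1.0 rad (all of step 1 and value of joint brake above 0.85 rad and velocity of joint crank between -0.2 and 0.2 rad/s); the robot touches nothing.
It fails at once if the leader's lug is run on to its end stop (more than 8 N on the lug) (contact force between anything else and lug above 8 N).
It fails at once if one of the bystanders (spare reel, tubes, jar, bottle, plate) is moved by more than 25 mm (distance of any of reel_spare, tube_purple, tube_orange, jar, bottle_yellow, tube_green, palette from where it was at the start of the episode above 0.025 m).
It also fails if it takes over 67 s, if anything falls off the work surface, if the arm or the gripper's body presses on something with over 40 N, if the wrist force passes 120 N, or if a joint passes its speed limit or range.

## Working session

There is one attempt and no reset: what is moved stays moved. The work goes in short steps, Python scripts to look and compute and a shell command to move; the robot and the scene stay as the last step left them, time stands still between calls to the robot, and variables do not carry over. Pictures are saved under pics/ and viewed, at most 10 in all, crops included, and the job is handed in when it is done.

```bash
mkdir -p pics; ls
python3 - <<'E'
from station import manip, imaging, job
import cv2
s=manip.read_state(); print(s, manip.grip_depth)
for n in ("scene","side"):
    cv2.imwrite(f"pics/{n}0.png",imaging.get_image(n)); c=imaging.calibration(n); print(n,c)
print(imaging.calibration("wrist"))
E
```

```text
pics
{'time': 0.0, 'qpos': array([-1.12598034e+00,  3.20275975e-01,  1.56569100e+00, -1.73524606e-05,
        1.25740982e+00, -2.00170676e-02]), 'qvel': array([-6.39700600e-04,  7.29137500e-04,  1.08883266e-03, -9.43260914e-04,
       -2.49070999e-04,  6.28442068e-05]), 'tau': array([ 2.07253819e-03, -4.15528679e+01, -2.34159940e+01,  1.09854372e-05,
        8.03155446e-03,  9.84036660e-06]), 'tool_pos': array([ 0.25753415, -0.51355553,  0.23048677]), 'eef_rot': array([-3.13980854e+00, -1.92164390e-05,  4.64838399e-01]), 'wrist_force': array([0.01106648, 0.26704866, 0.59743964]), 'ft_torque': array([-0.03039734, -0.01367116,  0.03489684]), 'gripper_force': 0.0, 'opening': 0.08545887479470078} 0.0187
scene {'camera_matrix': array([[497.77760518,   0.        , 318.57709239],
       [  0.        , 497.77760518, 242.87624524],
       [  0.        ,   0.        ,   1.        ]]), 'world_from_camera': array([[ 0.01776217,  0.74065862, -0.67164672,  1.45343678],
       [ 0.9998358 , -0.01556966,  0.00927191, -0.02653972],
       [-0.00359   , -0.67170112, -0.74081355,  1.05468096],
       [
[... 334 characters left out ...]
,  0.48446723, -0.58535812,  0.72710499],
       [-0.00911701, -0.77529111, -0.63153826,  0.89828393],
       [ 0.        ,  0.        ,  0.        ,  1.        ]])}
{'camera_matrix': array([[342.39868504,   0.        , 321.10239653],
       [  0.        , 342.39868504, 236.53856544],
       [  0.        ,   0.        ,   1.        ]]), 'tool_from_camera': array([[-7.64086528e-04, -9.52339313e-01, -3.05039752e-01,
         7.81665622e-02],
       [ 9.99999633e-01, -6.09443865e-04, -6.02180191e-04,
        -3.94832726e-04],
       [ 3.87575264e-04, -3.05040100e-01,  9.52339429e-01,
        -1.42446839e-01],
       [ 0.00000000e+00,  0.00000000e+00,  0.00000000e+00,
         1.00000000e+00]])}
```

View pics/scene0.png

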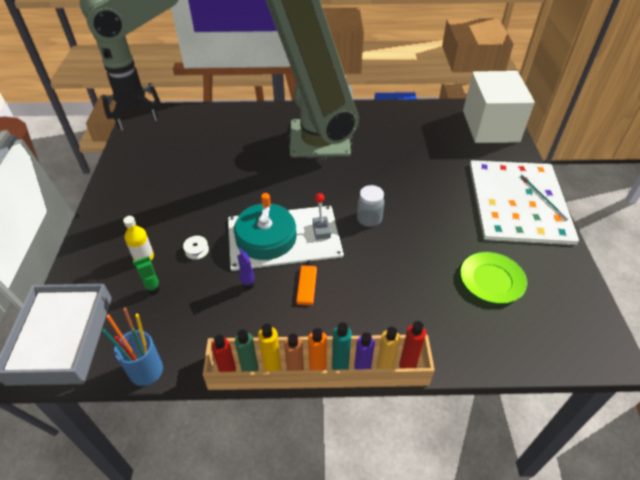

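View pics/side0.png

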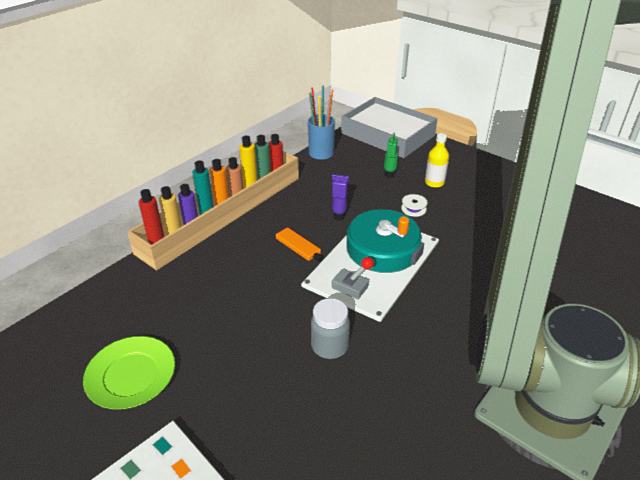

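The scene view shows the winder at about (265,235), orange handle (266,201), red ball (320,198), jar (371,205) and purple tube (246,268). In the side view the handle is at (403,226) and the ball at (369,264).

```bash
cat > h.py <<'E'
import numpy as np, cv2
from station import manip, imaging
from scipy.spatial.transform import Rotation as R
def ray(cal,uv):
    K=cal["camera_matrix"];T=cal["world_from_camera"]
    d=T[:3,:3]@np.linalg.solve(K,[uv[0],uv[1],1]); return T[:3,3],d/np.linalg.norm(d)
def onz(cal,uv,z):
    o,d=ray(cal,uv); return o+d*(z-o[2])/d[2]
def tri(rs):
    A=sum(np.eye(3)-np.outer(d,d) for o,d in rs); b=sum((np.eye(3)-np.outer(d,d))@o for o,d in rs)
    return np.linalg.solve(A,b)
def blob(im,lo,hi,box):
    x0,y0,x1,y1=box; h=cv2.cvtColor(im,cv2.COLOR_BGR2HSV)
    m=np.zeros(h.shape[:2],np.uint8); m[y0:y1,x0:x1]=cv2.inRange(h,lo,hi)[y0:y1,x0:x1]
    n,l,st,c=cv2.connectedComponentsWithStats(m); 
    if n<2: return None
    k=1+np.argmax(st[1:,4]); return c[k],st[k],(l==k).astype(np.uint8)
E
python3 - <<'E'
from h import *
B={"scene":dict(h=(250,185,285,215),b=(305,185,335,208),w=(220,195,350,275)),"side":dict(h=(390,210,415,240),b=(358,252,380,274),w=(295,200,445,325))}
col=dict(h=((5,150,120),(20,255,255)),b=((0,150,80),(4,255,255)),t=((80,150,50),(97,255,255)),p=((0,0,170),(180,45,255)))
P={k:[] for k in "hb"}
for n in B:
    im=cv2.imread(f"pics/{n}0.png");cal=imaging.calibration(n)
    for k in "hb":
        c,st,_=blob(im,*col[k],B[n][k]); print(n,k,c,st); P[k].append(ray(cal,c))
    c,st,m=blob(im,*col['t'],B[n]['w']); print("teal",c,st)
    c,st,m=blob(im,*col['p'],B[n]['w']); print("plate",c,st)
    ct=cv2.findContours(m,0,2)[0]; pts=np.vstack(ct)[:,0]
    w=np.array([onz(cal,p,.012)[:2] for p in pts]).astype(np.float32)
    r=cv2.minAreaRect(w); print(r, cv2.boxPoints(r))
for k in P:
    x=tri(P[k]); print(k,x,[np.linalg.norm(np.cross(x-o,d)) for o,d in P[k]])
E
```

```text
scene h [265.56637168 198.92920354] [261 192  10  15 113]
scene b [319.3974359  197.14102564] [315 193  10   9  78]
teal [265.04851527 232.0895023 ] [ 235  204   61   55 2391]
plate [308.3308007  240.76797195] [ 262  207   81   58 1711]
((0.47056296467781067, -0.07074549794197083), (0.2037564218044281, 0.22534462809562683), 7.897106647491455) [[ 0.35417038  0.02686077]
 [ 0.38513148 -0.19634677]
 [ 0.58695555 -0.16835177]
 [ 0.55599445  0.05485578]]
side h [402.97452229 225.2866242 ] [398 217  11  18 157]
side b [366.99074074 262.75      ] [361 257  13  12 108]
teal [381.69162852 240.98430347] [ 347  209   74   63 3058]
plate [388.30839768 285.15202703] [ 352  233   87   89 2072]
((0.4254792332649231, -0.11279177665710449), (0.10134817659854889, 0.3156096637248993), 7.897815227508545) [[ 0.35360235  0.03655327]
 [ 0.39696926 -0.27606273]
 [ 0.49735612 -0.26213682]
 [ 0.4539892   0.05047917]]
h [ 0.43200235 -0.15736268  0.11085291] [np.float64(0.0024547142967541184), np.float64(0.002454714296754111)]
b [ 0.42249937 -0.00790048  0.10660719] [np.float64(0.001816176476458614), np.float64(0.0018161764764586161)]
```

```bash
python3 -m creep '[[0.6,-0.5,0,0,0,0.1],[1.8,-1.4,0,0,0,0.3],[3.2,-2.4,0,0,0,0.6],[4.8,-3.6,0,0,0,0.9],[6.4,-4.8,0,0,0,1.2],[8,-6.1,0,0,0,1.5],[9.6,-7.3,0,0,0,1.8],[11,-8.4,0,0,0,2.1],[12,-9.2,0,0,0,2.25],[12.6,-9.6,0,0,0,2.34],[12.6,-9.6,0,0,0,2.34],[12.6,-9.6,0,0,0,2.34]]' 0.6
python3 - <<'E'
from h import *
s=manip.read_state(); print(s['tool_pos'],s['eef_rot'],s['wrist_force'],s['opening'])
cv2.imwrite("pics/w1.png",imaging.get_image("wrist"))
E
```

```text
time: 1.6
tool_pos: [0.4314, -0.1587, 0.2311]
eef_rot: [3.141, 0.001, 0.138]
wrist_force: [0.3, 0.5, 0.4]
opening: 0.0515
gripper_force: 0.0
[ 0.4313533  -0.1586947   0.23112393] [3.14136217e+00 6.86345257e-04 1.38161443e-01] [0.33648139 0.50869365 0.38883476] 0.05153107964338647
```

View pics/w1.png

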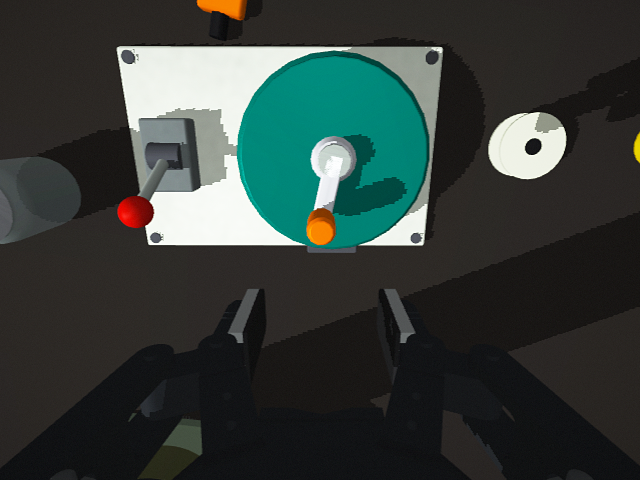

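The wrist view shows the plate's corners near (117,47), (442,46), (425,244) and (150,245), the hub at (333,158), the handle at (320,226) and the ball at (136,211).

Run:
```python
from h import *
s=manip.read_state(); c=imaging.calibration("wrist")
T=np.eye(4);T[:3,:3]=R.from_euler('xyz',s['eef_rot']).as_matrix();T[:3,3]=s['tool_pos']
cal=dict(camera_matrix=c['camera_matrix'],world_from_camera=T@c['tool_from_camera'])
w=np.array([onz(cal,p,.012)[:2] for p in [(117,47),(442,46),(425,244),(150,245)]]); print(w)
y=(w[0]-w[1]+w[3]-w[2]);y/=np.linalg.norm(y);x=np.array([y[1],-y[0]]);print("yaw",np.arctan2(x[1],x[0]))
print("axis from plate",w.mean(0)-.05*y)
im=cv2.imread("pics/w1.png")
_,_,m=blob(im,(80,150,50),(97,255,255),(230,40,440,255))
pts=np.vstack(cv2.findContours(m,0,2)[0])[:,0]; pts=cv2.convexHull(pts)[:,0]
for z in(.012,.068):
  q=np.array([onz(cal,p,z)[:2] for p in pts]);print(z,cv2.minEnclosingCircle(q.astype(np.float32)))
print("hub",onz(cal,(333,158),.09))
for k,lo,hi,b,z in(("h",(5,150,120),(20,255,255),(290,200,350,250),.114),("b",(0,150,80),(4,255,255),(110,190,160,235),.104)):
  cc,st,_=blob(im,lo,hi,b); print(k,cc,st,onz(cal,cc,z))
```

```text
[[ 0.55317254  0.05246761]
 [ 0.59568667 -0.25054652]
 [ 0.40080113 -0.27965957]
 [ 0.35771336  0.0246473 ]]
yaw 0.1400275562094855
axis from plate [ 0.48382195 -0.1627834 ]
0.012 ((0.47973936796188354, -0.16403907537460327), 0.09947435557842255)
0.068 ((0.48421287536621094, -0.16161327064037323), 0.0840822383761406)
hub [ 0.48597557 -0.16057219  0.09      ]
h [320.69148936 226.4893617 ] [307 208  29  37 846] [ 0.43429634 -0.15763206  0.114     ]
b [134.7832244  211.48148148] [117 196  37  32 918] [ 0.423447   -0.00748315  0.104     ]
```

```bash
python3 -m creep '[[0.1,0,0.4,0,0,0],[0.1,0,1.2,0,0,0],[0.1,0,2.2,0,0,0],[0.1,0,3.2,0,0,0],[0.1,0,4.2,0,0,0],[0.1,0,5,0,0,0],[0.1,0,5.4,0,0,0],[0.1,0,5.4,0,0,0]]' 0.6; python3 -m creep '[[0,0,0,0,0,0],[0,0,0,0,0,0],[0,0,0,0,0,0],[0,0,0,0,0,0],[0,0,0,0,0,0],[0,0,0,0,0,0]]' 0 40
```

```text
time: 2.65
tool_pos: [0.4338, -0.1581, 0.0957]
eef_rot: [-3.141, 0.001, 0.138]
wrist_force: [-0.1, -0.8, -0.6]
opening: 0.0513
gripper_force: 0.0
time: 3.4
tool_pos: [0.4347, -0.1582, 0.097]
eef_rot: [3.141, -0.001, 0.138]
wrist_force: [-0.1, -0.3, 6.0]
opening: 0.0216
gripper_force: 39.8
```

```bash
python3 -m creep '[[0.06,-0.22,0,0,0,0],[0.14,-0.43,0,0,0,0],[0.25,-0.63,0,0,0,0],[0.38,-0.82,0,0,0,0],[0.53,-0.99,0,0,0,0],[0.7,-1.14,0,0,0,0],[0.88,-1.27,0,0,0,0],[1.08,-1.38,0,0,0,0],[1.29,-1.47,0,0,0,0],[1.51,-1.53,0,0,0,0],[1.73,-1.57,0,0,0,0],[1.96,-1.58,0,0,0,0]]'
```

```text
time: 4.9
tool_pos: [0.4742, -0.1129, 0.0968]
eef_rot: [3.141, 0.007, 0.14]
wrist_force: [-9.4, -3.8, 12.3]
opening: 0.0218
gripper_force: 40.6
```

```bash
python3 -m creep '[[0.31,0.02,-0.04,0,0,0],[0.62,0.1,-0.04,0,0,0],[0.91,0.22,-0.04,0,0,0],[1.18,0.38,-0.04,0,0,0],[1.41,0.59,-0.04,0,0,0],[1.62,0.82,-0.04,0,0,0],[1.78,1.09,-0.04,0,0,0],[1.9,1.38,-0.04,0,0,0],[1.98,1.69,-0.04,0,0,0],[2,2,-0.04,0,0,0],[2,2,-0.04,0,0,0],[2,2,-0.04,0,0,0]]'
```

```text
time: 6.4
tool_pos: [0.5336, -0.1521, 0.0971]
eef_rot: [-3.137, -0.0, 0.137]
wrist_force: [1.1, 8.5, 3.1]
opening: 0.0213
gripper_force: 39.7
```

```bash
python3 -m creep '[[-0.02,0.31,0,0,0,0],[-0.1,0.62,0,0,0,0],[-0.22,0.91,0,0,0,0],[-0.38,1.18,0,0,0,0],[-0.59,1.41,0,0,0,0],[-0.82,1.62,0,0,0,0],[-1.09,1.78,0,0,0,0],[-1.38,1.9,0,0,0,0],[-1.69,1.98,0,0,0,0],[-2,2,0,0,0,0],[-2,2,0,0,0,0],[-2,2,0,0,0,0]]'
```

```text
time: 7.9
tool_pos: [0.4942, -0.211, 0.0974]
eef_rot: [3.14, -0.007, 0.137]
wrist_force: [7.8, 2.0, -3.6]
opening: 0.0213
gripper_force: 39.4
```

```bash
python3 -m creep '[[-0.31,-0.02,0,0,0,0],[-0.62,-0.1,0,0,0,0],[-0.91,-0.22,0,0,0,0],[-1.18,-0.38,0,0,0,0],[-1.41,-0.59,0,0,0,0],[-1.62,-0.82,0,0,0,0],[-1.78,-1.09,0,0,0,0],[-1.9,-1.38,0,0,0,0],[-1.98,-1.69,0,0,0,0],[-2,-2,0,0,0,0],[-2,-2,0,0,0,0],[-2,-2,0,0,0,0]]'
```

```text
time: 9.4
tool_pos: [0.4354, -0.1705, 0.0973]
eef_rot: [3.137, -0.001, 0.14]
wrist_force: [-0.3, -8.1, -1.4]
opening: 0.0212
gripper_force: 40.0
```

```bash
python3 -m creep '[[0.02,-0.31,0,0,0,0],[0.1,-0.62,0,0,0,0],[0.22,-0.91,0,0,0,0],[0.38,-1.18,0,0,0,0],[0.59,-1.41,0,0,0,0],[0.82,-1.62,0,0,0,0],[1.09,-1.78,0,0,0,0],[1.38,-1.9,0,0,0,0],[1.69,-1.98,0,0,0,0],[2,-2,0,0,0,0],[2,-2,0,0,0,0],[2,-2,0,0,0,0]]'
```

```text
time: 10.9
tool_pos: [0.4744, -0.1129, 0.097]
eef_rot: [3.141, 0.007, 0.14]
wrist_force: [-7.7, -4.4, 4.8]
opening: 0.0217
gripper_force: 40.9
```

```bash
python3 -m creep '[[0.31,0.02,0,0,0,0],[0.62,0.1,0,0,0,0],[0.91,0.22,0,0,0,0],[1.18,0.38,0,0,0,0],[1.41,0.59,0,0,0,0],[1.62,0.82,0,0,0,0],[1.78,1.09,0,0,0,0],[1.9,1.38,0,0,0,0],[1.98,1.69,0,0,0,0],[2,2,0,0,0,0],[2,2,0,0,0,0],[2,2,0,0,0,0]]'
```

```text
time: 12.4
tool_pos: [0.5336, -0.1521, 0.0972]
eef_rot: [-3.137, -0.0, 0.137]
wrist_force: [0.3, 8.5, 3.2]
opening: 0.0217
gripper_force: 40.7
```

```bash
python3 -m creep '[[-0.02,0.31,0,0,0,0],[-0.1,0.62,0,0,0,0],[-0.22,0.91,0,0,0,0],[-0.38,1.18,0,0,0,0],[-0.59,1.41,0,0,0,0],[-0.82,1.62,0,0,0,0],[-1.09,1.78,0,0,0,0],[-1.38,1.9,0,0,0,0],[-1.69,1.98,0,0,0,0],[-2,2,0,0,0,0],[-2,2,0,0,0,0],[-2,2,0,0,0,0]]'
```

```text
time: 13.9
tool_pos: [0.4942, -0.2111, 0.0974]
eef_rot: [3.14, -0.007, 0.137]
wrist_force: [8.1, 0.7, -3.7]
opening: 0.0215
gripper_force: 40.1
```

```bash
python3 -m creep '[[-0.31,-0.02,0,0,0,0],[-0.62,-0.1,0,0,0,0],[-0.91,-0.22,0,0,0,0],[-1.18,-0.38,0,0,0,0],[-1.41,-0.59,0,0,0,0],[-1.62,-0.82,0,0,0,0],[-1.78,-1.09,0,0,0,0],[-1.9,-1.38,0,0,0,0],[-1.98,-1.69,0,0,0,0],[-2,-2,0,0,0,0],[-2,-2,0,0,0,0],[-2,-2,0,0,0,0]]'
```

```text
time: 15.4
tool_pos: [0.4355, -0.1706, 0.0973]
eef_rot: [3.137, -0.001, 0.14]
wrist_force: [0.3, -7.8, -2.6]
opening: 0.0218
gripper_force: 40.4
```

12.35 rad so far, and the drag is still full.

```bash
python3 -m creep '[[0.02,-0.31,0,0,0,0],[0.1,-0.62,0,0,0,0],[0.22,-0.91,0,0,0,0],[0.38,-1.18,0,0,0,0],[0.59,-1.41,0,0,0,0],[0.82,-1.62,0,0,0,0],[1.09,-1.78,0,0,0,0],[1.38,-1.9,0,0,0,0],[1.69,-1.98,0,0,0,0],[2,-2,0,0,0,0],[2,-2,0,0,0,0],[2,-2,0,0,0,0]]'
```

```text
time: 16.9
tool_pos: [0.4776, -0.1123, 0.0972]
eef_rot: [3.14, 0.0, 0.139]
wrist_force: [0.1, -5.6, -1.2]
opening: 0.0218
gripper_force: 40.5
```

```bash
python3 -m creep '[[0.16,0.01,0,0,0,0],[0.31,0.02,0,0,0,0],[0.47,0.05,0,0,0,0],[0.47,0.05,0,0,0,0],[0.47,0.05,0,0,0,0],[0.47,0.05,0,0,0,0]]'
```

```text
time: 17.65
tool_pos: [0.4888, -0.112, 0.0972]
eef_rot: [3.14, 0.001, 0.139]
wrist_force: [-0.3, -5.2, -0.9]
opening: 0.0214
gripper_force: 40.6
```

```bash
python3 -m creep '[[0,0,0,0,0,0],[0,0,0,0,0,0],[0,0,0,0,0,0],[0,0,0,0,0,0],[0,0,-0.3,0,0,0],[0,0,-1,0,0,0],[0,0,-2,0,0,0],[0,0,-3,0,0,0],[0,0,-3.8,0,0,0],[0,0,-4,0,0,0],[0,0,-4,0,0,0]]' 0.6
python3 - <<'E'
from h import *
s=manip.read_state();print(s['tool_pos'],s['eef_rot'])
d=R.from_euler('xyz',s['eef_rot']).inv().apply(np.array([.382,-.0138,.092])-s['tool_pos'])/.025;print(d)
E
```

```text
time: 19.02
tool_pos: [0.489, -0.1117, 0.1973]
eef_rot: [3.141, -0.0, 0.138]
wrist_force: [-0.0, -0.7, -0.1]
opening: 0.0511
gripper_force: 0.0
[ 0.48899271 -0.11165455  0.19731429] [ 3.14147645e+00 -1.30144584e-04  1.38056528e-01]
[-3.70087307 -4.46639596  4.211571  ]
```

```bash
python3 -m creep '[[-0.4,-0.5,0,0,0,0],[-1.2,-1.4,0,0,0,0],[-2.2,-2.6,0,0,0,0],[-3,-3.7,0,0,0,0],[-3.6,-4.3,0,0,0,0],[-3.7,-4.5,0.4,0,0,0],[-3.7,-4.5,1.2,0,0,0],[-3.7,-4.5,2.2,0,0,0],[-3.7,-4.5,3.2,0,0,0],[-3.7,-4.5,4,0,0,0],[-3.7,-4.5,4.2,0,0,0],[-3.7,-4.5,4.2,0,0,0]]' 0
python3 - <<'E'
from h import *
s=manip.read_state();print(s['tool_pos'],s['wrist_force'])
cv2.imwrite("pics/w2.png",imaging.get_image("wrist"))
E
```

```text
time: 20.52
tool_pos: [0.3823, -0.0132, 0.0921]
eef_rot: [3.142, 0.0, 0.138]
wrist_force: [-1.1, -0.0, 0.2]
opening: -0.0
gripper_force: 0.0
[ 0.3823428  -0.01316127  0.09205981] [-1.09308695 -0.02345164  0.23754227]
```

View pics/w2.png

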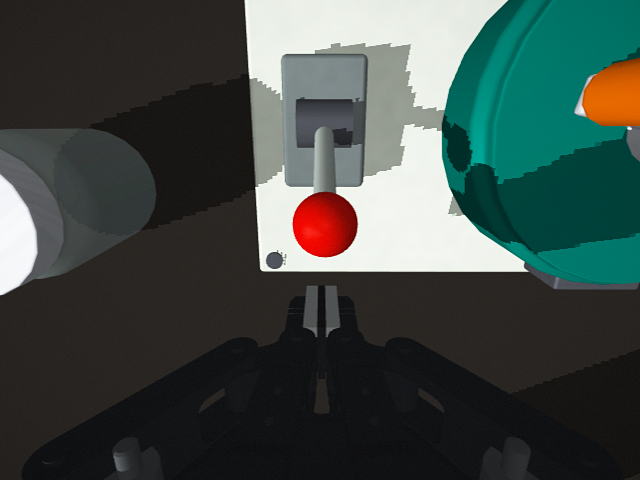

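The shut fingers at (321,310) line up with the ball at (325,224), so I push along tool +x.

```bash
python3 -m creep '[[0.3,0,0,0,0,0],[0.6,0,0,0,0,0],[0.9,0,0,0,0,0],[1.25,0,0,0,0,0],[1.6,0,0,0,0,0],[1.95,0,0,0,0,0],[2.3,0,0,0,0,0],[2.65,0,0,0,0,0],[3,0,0,0,0,0],[3.3,0,0,0,0,0],[3.6,0,0,0,0,0],[3.6,0,0,0,0,0]]'; python3 -m creep '[[0.1,0,0,0,0,0],[0.2,0,0,0,0,0],[0.3,0,0,0,0,0],[0.3,0,0,0,0,0]]'
```

```text
time: 22.08
tool_pos: [0.4719, -0.0004, 0.0921]
eef_rot: [-3.142, -0.001, 0.138]
wrist_force: [-1.3, -0.2, -0.4]
opening: -0.0001
gripper_force: 0.7
time: 22.58
tool_pos: [0.476, 0.0002, 0.0919]
eef_rot: [-3.141, 0.006, 0.138]
wrist_force: [-8.6, -0.6, 0.4]
opening: 0.0
gripper_force: 4.2
```

```bash
python3 -m creep '[[0.1,0,0,0,0,0],[0.1,0,0,0,0,0]]'; python3 -m creep '[[-0.4,0,0,0,0,0],[-1,0,0,0,0,0],[-1.8,0,0,0,0,0],[-2.4,0,0,0,0,0],[-2.4,0,-0.5,0,0,0],[-2.4,0,-1.5,0,0,0],[-2.4,0,-2.5,0,0,0],[-2.4,0,-3.5,0,0,0],[-2.4,0,-4,0,0,0],[-2.4,0,-4,0,0,0]]'
python3 - <<'E'
from h import *
P=[]
for n,b in(("scene",(305,180,345,212)),("side",(335,240,395,290))):
    im=imaging.get_image(n); cv2.imwrite(f"pics/{n}2.png",im)
    q=blob(im,(0,150,80),(4,255,255),b)
    if q: print(n,q[0],q[1]); P.append(ray(imaging.calibration(n),q[0]))
if len(P)==2: print(tri(P))
s=manip.read_state();print(s['tool_pos'],s['wrist_force'])
cv2.imwrite("pics/w3.png",imaging.get_image("wrist"))
E
```

```text
time: 22.82
tool_pos: [0.4761, 0.0003, 0.0918]
eef_rot: [-3.141, 0.011, 0.139]
wrist_force: [-12.8, -2.3, 5.8]
opening: 0.0
gripper_force: 6.9
time: 24.08
tool_pos: [0.4226, -0.0075, 0.1933]
eef_rot: [3.141, -0.003, 0.138]
wrist_force: [0.1, 0.8, -1.1]
opening: 0.0002
gripper_force: 0.0
side [337.17857143 250.125     ] [335 245   6  11  56]
[ 0.42135947 -0.00743989  0.19176238] [-0.09202823  0.21911725  0.32593307]
```

View pics/w3.png

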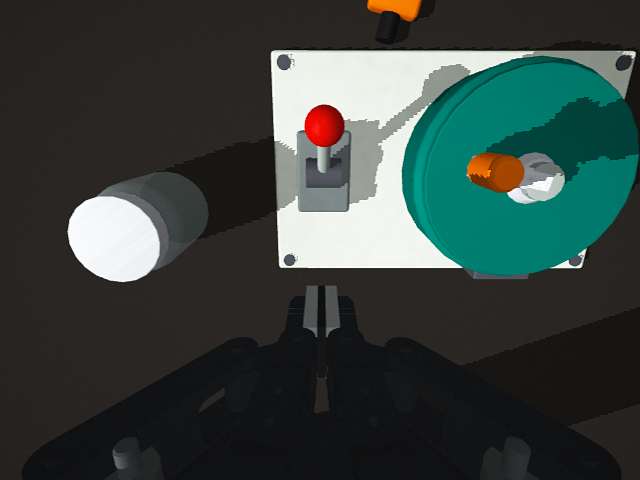

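The lever is fully over (ball at (324,125)), where it stopped against 12.8 N without moving further. The handle is where I left it and the gripper is clear.

```bash
python3 -c "
from station import job; print(job.job_done())"
```

```text
the job is handed in; nothing more can be done
None
```

I wound the crank to about 14.1 rad and stopped there: the drag had fallen from about 8 N to nothing before 13.9 rad. I then let go, pushed the brake lever over to its stop and handed the job in at about 24 s; no verdict came back.

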